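# Stand the fallen splash screens back up

## Task

Both small plastic splash screens on the bench have been knocked onto their backs, so that their steel feet stick up in the air. Push each one over with your fingertips, without grasping or lifting it, so that it stands upright on its foot again about where it lies; do not shove it along the bench. Leave the glassware and the other things around them where they stand.

Things in the scene. Friction and masses are not known exactly. Their poses are not given: they have to be found in the camera images.
- screen_tall: the taller of two loose L-shaped splash screens, about 0.42 kg: pale see-through plastic panel 130 mm high, 75 wide, 5 thick, fixed square to a heavy steel foot plate 80 mm deep, 6 thick. Origin: middle of the outer corner edge (heel). Axes: z from heel up the panel, foot reaches 80 mm along -x, y along the heel. At the start it lies on its back, panel flat on the bench along its z, foot sticking straight up; standing, z points up
- screen_low: the lower of two loose L-shaped splash screens, about 0.42 kg: pale see-through plastic panel 105 mm high, 75 wide, 5 thick, fixed square to a heavy steel foot plate 80 mm deep, 6 thick. Origin: middle of the outer corner edge (heel). Axes: z from heel up the panel, foot reaches 80 mm along -x, y along the heel. At the start it lies on its back, panel flat on the bench along its z, foot sticking straight up; standing, z points up
- screen_tall_foot (a point): middle of the free edge of the taller screen's foot, on the face towards the panel; at the start 80 mm above the bench. Pushed near here with 1 to 2 N along the screen's -z axis (away from the lying panel), the screen tips about its heel without sliding; turned some 30 degrees it falls by itself onto its foot, 80 mm out from the heel on the side away from the lying panel, while the panel rises upright at the heel
- screen_low_foot (a point): middle of the free edge of the lower screen's foot, on the face towards the panel; at the start 80 mm above the bench. Pushed near here with 1 to 2 N along the screen's -z axis (away from the lying panel), the screen tips about its heel without sliding; turned some 30 degrees it falls by itself onto its foot, 80 mm out from the heel on the side away from the lying panel, while the panel rises upright at the heel
- iodine_flask_4: conical glass flask, 91 mm wide, 146 mm tall, origin at the centre of its underside; stands in the middle strip between the screens; leave alone
- reagent_bottle_4: small white bottle with a black cap, 48 mm wide, 85 mm tall, origin at the centre of its underside; middle strip; leave alone
- glass_stopper_1: glass stopper standing on the bench, 30 mm wide, 32 mm tall, origin at the centre of its underside; middle strip; leave alone
- bung_2: brown stopper bung, 38 mm wide, 26 mm tall, origin at the centre of its underside; middle strip; leave alone

How it is judged:
At the end, for the whole second after the job is handed in: Both screens stand at rest on their feet (panel within 0.06 rad of vertical, heel within 6 mm of the bench top), each heel within 50 mm of where it lay (angle between each of screen_tall, screen_low's own z axis and vertical below 0.06 rad and height (world z) of each of screen_tall, screen_low below 0.006 m and distance of each of screen_tall, screen_low from where it was at the start of the episode below 0.05 m and linear speed of each of screen_tall, screen_low below 0.02 m/s and angular speed of each of screen_tall, screen_low below 0.1 rad/s); the robot touches nothing.
It fails at once if a screen is lifted (its heel more than 25 mm above the bench) or shoved more than 120 mm (height (world z) of any of screen_tall, screen_low above 0.025 m or distance of any of screen_tall, screen_low from where it was at the start of the episode above 0.12 m).
It fails at once if a bystander is moved more than 30 mm or tipped by more than 0.4 rad (distance of any of iodine_flask_4, reagent_bottle_4, glass_stopper_1, bung_2 from where it was at the start of the episode above 0.03 m or angle between any of iodine_flask_4, reagent_bottle_4, glass_stopper_1, bung_2's own z axis and vertical above 0.4 rad).
It also fails if it takes over 48 s, if anything falls off the work surface, if the arm or the gripper's body presses on something with over 40 N, if the wrist force passes 120 N, or if a joint passes its speed limit or range.

## Robot

A 6-joint arm with a two-finger parallel gripper is mounted at the origin on a cart in front of the work surface, level with it; the furniture and walls round the work are solid. World frame = base frame: x ahead of the robot, y to its left, z up, the work surface at z = 0. Lengths are in m, angles in rad, forces in N, time in s.
With the tool pointing down it reaches from about 0.25 to 0.775 m from the base axis. Payload 4 kg.
Tool frame: the origin (TCP) lies on the centre line of the jaws, within the pads' length; the fingertips stand 22 mm ahead of it and the grasp point (between the pads) lies 3 mm ahead of it; z points along the fingers, y is the direction in which the jaws open and shut (so a half turn about z gives the same grasp; the last joint's range is limited). The gripper opens to 94 mm and grips with 3 to 60 N. Pads are 16 mm wide; open, the fingers measure 119 mm over their backs; the gripper's body (75 mm by 177 mm) begins 78 mm behind the grasp point.
Start: joints at [1.203, 0.087, 1.371, -0, 1.684, -0.103], TCP at [0.144, 0.531, 0.228] pointing down, gripper open.
Joint ranges: [-3.1, 3.1], [-0.76, 2.03], [0.27, 2.55], [-1.08, 4.22], [0.17, 2.65], [-2.57, 2.57]. Speed limits (rad/s): [2.79, 2.79, 3.14, 3.14, 3.14, 3.14].

## Interface

Orientations are given as [roll, pitch, yaw] about the fixed x, y, z axes, in that order (R = Rz(yaw) Ry(pitch) Rx(roll)).
In Python, from bench import robot gives the robot as it stands. The module is installed in compiled form; this text tells all that it offers.
- The arm moves only by the shell command python3 -m inch 'ROWS'. ROWS is JSON, a list of rows, each an object with "linear": the shift along the world's x, y, z scaled (see below), a list of three; "twist": the turn about the world's z scaled (see below); "gripper": the opening, from 0 (shut) to 1 (fully open). In form: [{"linear": [x, y, z], "twist": twist, "gripper": gripper}, ...]. A call has 1 to 10 rows; each row is the pose to reach, as a shift and turn from the pose commanded when the call began; what a row does not reach only later rows make up. The controller multiplies each number of a shift by 0.1 m and each number of a turn by 60 degrees. A row lasts 1/12 s, in which the tool goes at most 41.7 mm and 7.16 degrees, less where a joint would pass 70% of its speed; a pose out of reach is approached as far as the arm can. A call with a number of a shift or a turn outside -1 to 1 is refused whole. A call with a gripper value outside its range is refused whole. The fingers move at their own pace and stop on an object; the grip force is fixed at half the most. Time passes only in rows, so rows that repeat a pose let the fingers close. It gives the time, the measured TCP pose, the force and the opening at its end, in the units of the state.
- robot.get_obs(): the state, without advancing time (a new reading comes with each control period).
- robot.snapshot(name): name is "side" or "top"; returns a dict with "image" (400x640x3 uint8, red, green, blue), "depth" (400x640 float32, m along the optical axis (not along the pixel's ray), 0 where there is no reading), "mtx" (3x3 intrinsics, pixels), "rvec" (rotation vector, rad) and "tvec" (3), from world to camera coordinates, as OpenCV has them. Camera axes: x right, y down, z forward; pixel columns grow to the right and rows downward; lengths in m; the calibration is good to about 2 mm. A picture is of the moment at which its call begins.
- robot.close_job(): hands the job in, once; it reports no verdict.
The state is a dict: "time": time; "joint_positions": joint angles; "qvel": joint speeds; "joint_torque": joint torques, N m; "tool_pos": TCP position; "ee_rot": TCP orientation; "wrist_force": force on the tool from outside, world axes, zero at the start; "wrist_torque": the same for the moment, N m; "width": finger opening in m.
Only numpy, scipy, OpenCV 4.12 (cv2) and the standard library are available. Lean on these libraries where they do the work, as an engineer would, in place of code of your own. Each camera call takes 0.05 s, during which the arm holds its last target.

## Working session

There is one attempt and no reset: what is moved stays moved. The work goes in short steps, Python scripts to look and compute and a shell command to move; the robot and the scene stay as the last step left them, time stands still between calls to the robot, and variables do not carry over. Pictures are saved under pics/ and viewed, and the job is handed in when it is done.

```bash
mkdir -p pics; cat > h.py <<'E'
import numpy as np, cv2
from bench import robot
def snap(n,f):
    s=robot.snapshot(n); cv2.imwrite(f'pics/{f}.png',s['image'][:,:,::-1]); np.savez(f'{f}.npz',**s); return s
def load(f): return np.load(f'{f}.npz')
def p3(s,u,v,z=None):
    R=cv2.Rodrigues(s['rvec'])[0]; t=np.array(s['tvec']).ravel()
    r=np.linalg.inv(s['mtx'])@[u,v,1]
    c=-R.T@t; d=R.T@r
    k=s['depth'][int(round(v)),int(round(u))] if z is None else (z-c[2])/d[2]
    return c+k*d
def proj(s,P): return cv2.projectPoints(np.float64(P).reshape(-1,3),s['rvec'],s['tvec'],s['mtx'],None)[0].reshape(-1,2)
E
python3 - <<'E'
from h import *
snap('side','s0');snap('top','t0');o=robot.get_obs();print(o['time'],o['tool_pos'],o['ee_rot'],o['wrist_force'])
E
```

```text
0.1 [0.14378216 0.53040238 0.22642279] [-3.13958562e+00 -1.91844287e-04  2.87679521e+00] [-0.76747648 -0.290464   -0.69759088]
```

View pics/s0.png

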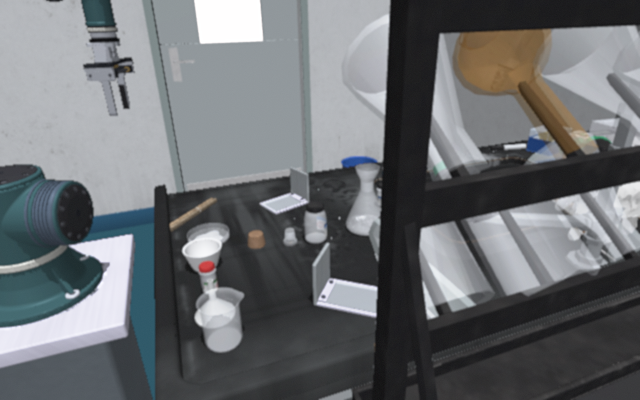

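View pics/t0.png

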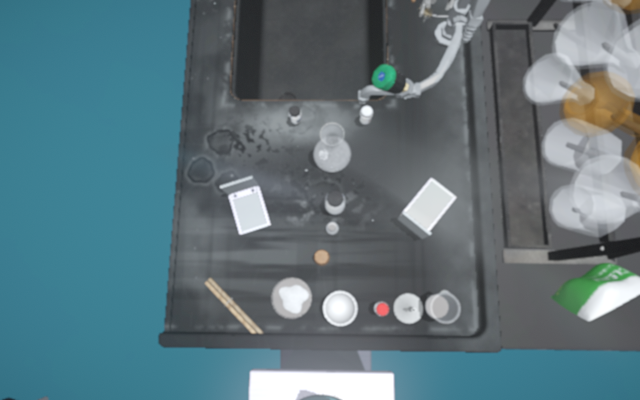

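The top view shows two screens. The left one has its panel around (250,210) and its foot edge around (238,184). The right one has its panel around (430,205) and its foot at (416,222). I'll enlarge both.

```bash
python3 - <<'E'
from h import *
s=load('t0');im=s['image'][:,:,::-1]
a=cv2.resize(im[165:245,205:285],None,fx=5,fy=5,interpolation=2);b=cv2.resize(im[170:250,385:465],None,fx=5,fy=5,interpolation=2)
cv2.imwrite('pics/c0.png',np.hstack([a,b]))
for p in [(224,188),(256,179),(270,229),(238,234),(400,217),(427,236),(456,194),(432,178)]: print(p,p3(s,*p),p3(s,*p,0))
for p in [(321,257),(332,228),(335,205),(332,155)]: print(p,p3(s,*p))
c=-cv2.Rodrigues(s['rvec'])[0].T@s['tvec'].ravel();print(c)
E
```

```text
(224, 188) [0.54980477 0.22300714 0.068239  ] [5.65485539e-01 2.40873477e-01 1.11022302e-16]
(256, 179) [0.58760341 0.16356758 0.0030139 ] [5.88365112e-01 1.64124782e-01 1.11022302e-16]
(270, 229) [4.66586607e-01 1.25853796e-01 6.59379631e-06] [4.66587468e-01 1.25854762e-01 1.11022302e-16]
(238, 234) [ 0.45421089  0.20170548 -0.00142904] [0.45404217 0.2013879  0.        ]
(400, 217) [ 0.49176689 -0.1757442   0.03696738] [ 4.97751423e-01 -1.81727238e-01 -1.11022302e-16]
(427, 236) [ 0.45280627 -0.24310796  0.00285455] [ 0.45314072 -0.24374744  0.        ]
(456, 194) [ 5.54416700e-01 -3.16284309e-01 -3.09925010e-04] [ 5.54348942e-01 -3.16192369e-01 -1.11022302e-16]
(432, 178) [ 0.59311427 -0.26046483  0.00096693] [ 5.93363488e-01 -2.60697874e-01  1.11022302e-16]
(321, 257) [0.40001977 0.00357099 0.02715916]
(332, 228) [ 0.46611376 -0.0209426   0.03035331]
(335, 205) [ 0.50939106 -0.02711064  0.08520885]
(332, 155) [ 0.62713709 -0.01978097  0.07228934]
[ 0.33627173 -0.02028801  0.99748462]
```

View pics/c0.png

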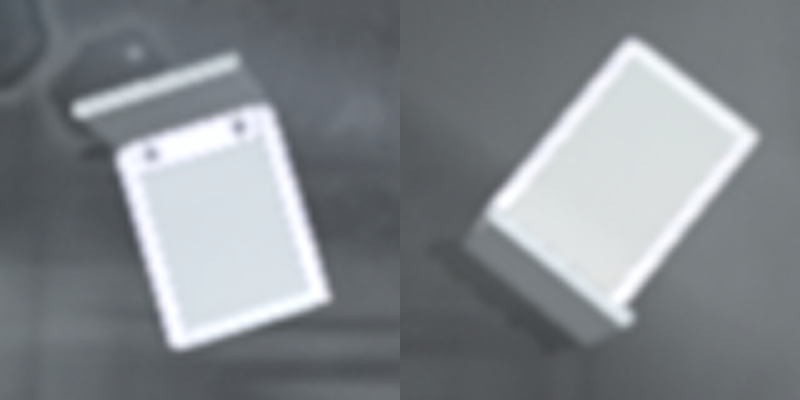

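```bash
cat > fit.py <<'E'
from h import *
from scipy.optimize import least_squares
s=load('t0')
def fit(obs,L0):
    # obs: list (u,v, a along panel from heel, b lateral, z); a=None->L
    def f(q):
        x,y,th,L=q; d=np.array([np.cos(th),np.sin(th)]); n=np.array([-d[1],d[0]])
        P=[np.r_[np.array([x,y])+(L if a is None else a)*d+b*n,z] for _,_,a,b,z in obs]
        return (proj(s,P)-np.array([o[:2] for o in obs])).ravel()
    return min((least_squares(f,[x0,y0,t,L0]) for x0,y0 in [(.5,0)] for t in np.arange(0,6.3,.7)),key=lambda r:r.cost)
h=.0375
A=[(220,187,.003,-h,.08),(253,176.6,.003,h,.08),(240,234.6,None,-h,.005),(271,224.6,None,h,.005),(228.6,195.4,.006,-h,.005),(259.4,186.6,.006,h,.005)]
B=[(403,212.4,.003,h,.08),(431,234,.003,-h,.08),(431.3,177.7,None,h,.005),(456.6,197,None,-h,.005),(398,219,0,h,0),(422,239,0,-h,0)]
for o in (A,B):
    r=fit(o,.12);x,y,t,L=r.x;print(r.x,np.degrees(t)%360,r.fun.round(1)); d=np.array([np.cos(t),np.sin(t)]);print('heel',x,y,'pushdir',-d,'foot contact',np.array([x,y])+.006*d)
E
python3 fit.py
```

```text
[0.5637349  0.19304067 3.46509899 0.10505276] 198.5355479263223 [ 0.6  0.2 -0.1  0.4  0.1 -0.1 -0.4  0.1  0.3  0.  -0.5 -0.7]
heel 0.5637348982418703 0.1930406650056674 pushdir [0.94812661 0.31789296] foot contact [0.55804614 0.19113331]
[ 0.46931561 -0.20377185  5.59219979  0.13005535] 320.4094460328864 [ 0.6 -0.2  0.   0.2 -0.  -0.3 -0.1  0.1 -0.9 -0.1  0.4  0.2]
heel 0.46931560799510225 -0.20377185422984417 pushdir [-0.77061832  0.63729695] foot contact [ 0.47393932 -0.20759564]
```

The fit recovers panel lengths of 105.1 and 130.1 mm, which confirms which screen is which: the low one is on the left and the tall one on the right. I'll go to the low screen first, with pre-contact at (0.525, 0.180) and yaw 198.5°.

```bash
python3 -m inch '[{"linear":[0.25,-0.25,0],"twist":0.11,"gripper":0},{"linear":[0.5,-0.5,0],"twist":0.22,"gripper":0},{"linear":[0.75,-0.75,0],"twist":0.33,"gripper":0},{"linear":[1,-1,0],"twist":0.44,"gripper":0},{"linear":[1,-1,0],"twist":0.56,"gripper":0}]'
python3 -m inch '[{"linear":[0.25,-0.25,0],"twist":0,"gripper":0},{"linear":[0.5,-0.5,0],"twist":0,"gripper":0},{"linear":[0.75,-0.75,0],"twist":0,"gripper":0},{"linear":[1,-1,0],"twist":0,"gripper":0}]'
python3 -m inch '[{"linear":[0.25,-0.25,0],"twist":0,"gripper":0},{"linear":[0.5,-0.5,0],"twist":0,"gripper":0},{"linear":[0.75,-0.75,0],"twist":0,"gripper":0},{"linear":[1,-1,0],"twist":0,"gripper":0},{"linear":[1,-1,0],"twist":0,"gripper":0},{"linear":[1,-1,0],"twist":0,"gripper":0}]'
```

```text
time: 0.52
tool_pos: [0.2474, 0.4271, 0.2271]
ee_rot: [-3.138, 0.001, -2.822]
wrist_force: [-0.0, 0.1, 0.0]
width: 0.0646
time: 0.85
tool_pos: [0.3445, 0.3295, 0.227]
ee_rot: [-3.141, -0.001, -2.821]
wrist_force: [-0.7, 0.6, 1.3]
width: 0.0376
time: 1.35
tool_pos: [0.4445, 0.2295, 0.2266]
ee_rot: [3.141, -0.002, -2.825]
wrist_force: [-1.2, -0.1, -0.1]
width: 0.001
```

```bash
python3 -m inch '[{"linear":[0.4,-0.25,0],"twist":0,"gripper":0},{"linear":[0.8,-0.5,0],"twist":0,"gripper":0},{"linear":[0.8,-0.5,-0.2],"twist":0,"gripper":0},{"linear":[0.8,-0.5,-0.5],"twist":0,"gripper":0},{"linear":[0.8,-0.5,-0.7],"twist":0,"gripper":0},{"linear":[0.8,-0.5,-0.7],"twist":0,"gripper":0}]'
python3 - <<'E'
from h import *
s=snap('top','t1')
cv2.imwrite('pics/c1.png',cv2.resize(s['image'][140:260,180:300,::-1],None,fx=4,fy=4,interpolation=2));snap('side','s1')
E
```

```text
time: 1.85
tool_pos: [0.5202, 0.1813, 0.1516]
ee_rot: [3.14, -0.011, -2.82]
wrist_force: [-0.9, -0.1, -0.9]
width: 0.0008
```

View pics/c1.png

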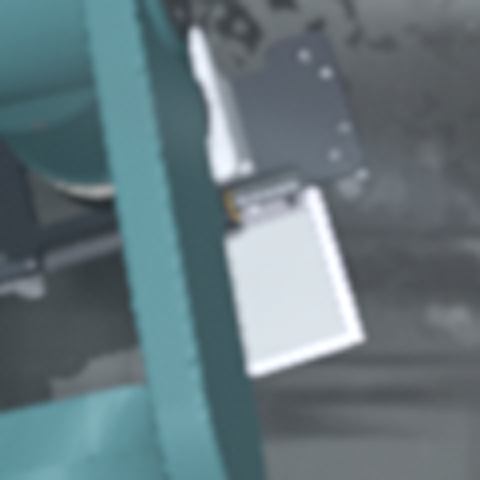

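View pics/s1.png

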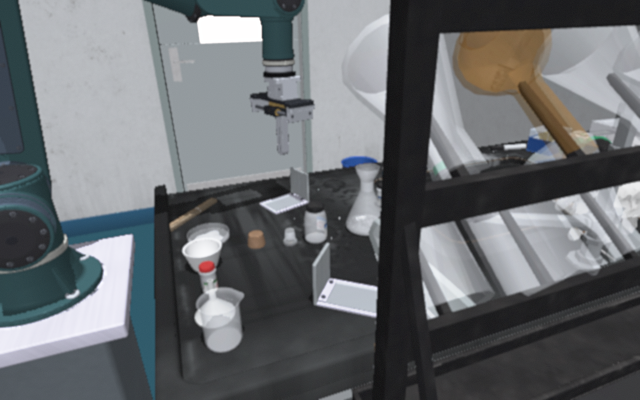

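Both views agree. The closed fingers, with their tip at side pixel (282,152), hang over the low panel just behind the foot. Descending.

```bash
python3 -m inch '[{"linear":[0,0,-0.25],"twist":0,"gripper":0},{"linear":[0,0,-0.5],"twist":0,"gripper":0},{"linear":[0,0,-0.72],"twist":0,"gripper":0},{"linear":[0,0,-0.72],"twist":0,"gripper":0},{"linear":[0,0,-0.72],"twist":0,"gripper":0}]'
python3 - <<'E'
from h import *
s=snap('side','s2')
cv2.imwrite('pics/c2.png',cv2.resize(s['image'][80:240,220:400,::-1],None,fx=3.5,fy=3.5,interpolation=2))
E
```

```text
time: 2.37
tool_pos: [0.5239, 0.1816, 0.0866]
ee_rot: [3.141, 0.0, -2.821]
wrist_force: [-0.4, -0.4, 0.7]
width: 0.0007
```

View pics/c2.png

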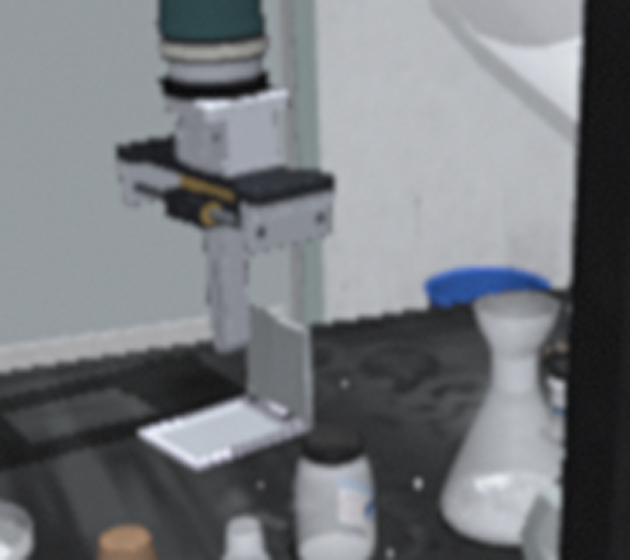

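The fingertip at crop (230,345) is beside the upper part of the foot, whose edge is at (250,305). Pushing slowly.

```bash
python3 -m inch '[{"linear":[0.06,0.02,0],"twist":0,"gripper":0},{"linear":[0.12,0.04,-0.02],"twist":0,"gripper":0},{"linear":[0.17,0.06,-0.04],"twist":0,"gripper":0},{"linear":[0.22,0.07,-0.04],"twist":0,"gripper":0},{"linear":[0.26,0.09,-0.04],"twist":0,"gripper":0},{"linear":[0.30,0.10,-0.04],"twist":0,"gripper":0},{"linear":[0.34,0.11,-0.04],"twist":0,"gripper":0},{"linear":[0.38,0.13,-0.04],"twist":0,"gripper":0}]'
python3 - <<'E'
from h import *
s=snap('side','s3')
cv2.imwrite('pics/c3.png',cv2.resize(s['image'][80:240,220:400,::-1],None,fx=3.5,fy=3.5,interpolation=2))
E
```

```text
time: 3.08
tool_pos: [0.5623, 0.1938, 0.0813]
ee_rot: [-3.142, -0.0, -2.822]
wrist_force: [-0.1, -0.9, 0.1]
width: 0.0007
```

View pics/c3.png

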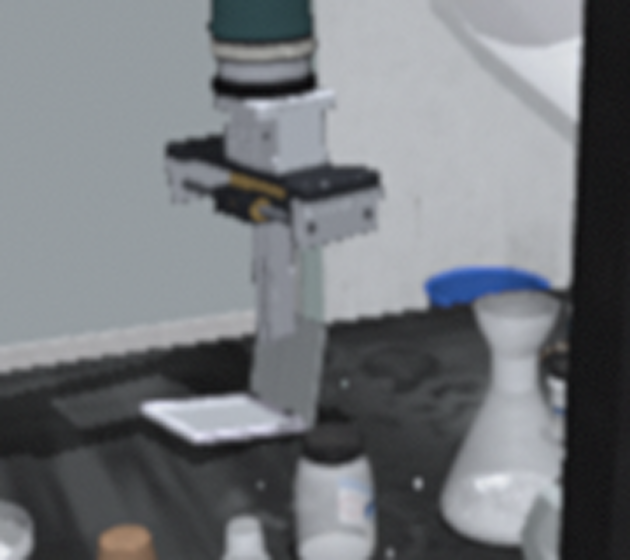

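It's tipping cleanly, by about 10°, with no measurable force. I'll keep going past the balance point.

```bash
python3 -m inch '[{"linear":[0.05,0.02,0],"twist":0,"gripper":0},{"linear":[0.10,0.03,0],"twist":0,"gripper":0},{"linear":[0.15,0.05,0],"twist":0,"gripper":0},{"linear":[0.20,0.07,0],"twist":0,"gripper":0},{"linear":[0.25,0.08,0],"twist":0,"gripper":0},{"linear":[0.30,0.10,0],"twist":0,"gripper":0},{"linear":[0.35,0.12,0],"twist":0,"gripper":0},{"linear":[0.40,0.13,0],"twist":0,"gripper":0},{"linear":[0.44,0.15,0],"twist":0,"gripper":0},{"linear":[0.44,0.15,0],"twist":0,"gripper":0}]'
python3 - <<'E'
from h import *
s=snap('side','s4')
cv2.imwrite('pics/c4.png',cv2.resize(s['image'][80:240,220:400,::-1],None,fx=3.5,fy=3.5,interpolation=2))
E
```

```text
time: 3.97
tool_pos: [0.6067, 0.2091, 0.0814]
ee_rot: [3.141, 0.0, -2.822]
wrist_force: [-1.0, 0.5, -0.5]
width: 0.0004
```

View pics/c4.png

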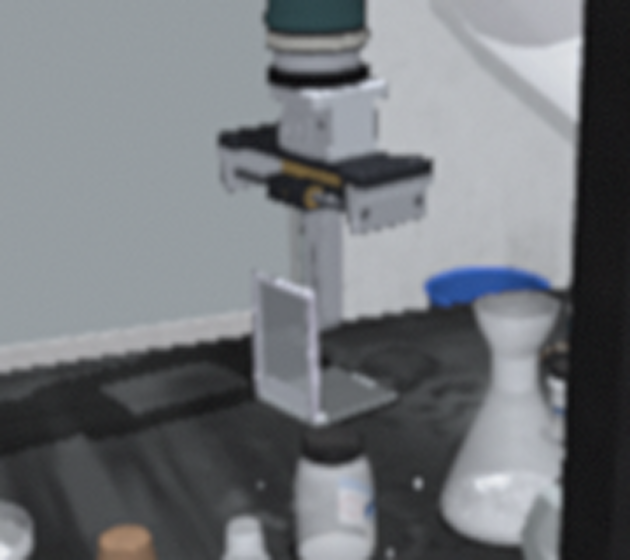

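The low screen stands upright, with its panel vertical at crop (285,340) and the foot flat. Lifting clear, then going to the tall one at (0.501, -0.230), yaw 140.4°.

```bash
python3 -m inch '[{"linear":[0,0,0.3],"twist":0,"gripper":0},{"linear":[0,0,0.6],"twist":0,"gripper":0},{"linear":[0,0,1],"twist":0,"gripper":0},{"linear":[0,0,1],"twist":0,"gripper":0}]'
python3 -m inch '[{"linear":[0,0,0.3],"twist":0,"gripper":0},{"linear":[0,0,0.6],"twist":0,"gripper":0},{"linear":[-0.1,-0.3,0.6],"twist":-0.1,"gripper":0},{"linear":[-0.2,-0.6,0.6],"twist":-0.2,"gripper":0},{"linear":[-0.3,-1,0.6],"twist":-0.3,"gripper":0},{"linear":[-0.3,-1,0.6],"twist":-0.3,"gripper":0}]'
python3 -m inch '[{"linear":[-0.1,-0.3,0],"twist":-0.1,"gripper":0},{"linear":[-0.2,-0.6,0],"twist":-0.2,"gripper":0},{"linear":[-0.3,-1,0],"twist":-0.3,"gripper":0},{"linear":[-0.3,-1,0],"twist":-0.3,"gripper":0}]'
python3 -m inch '[{"linear":[-0.1,-0.3,0],"twist":-0.1,"gripper":0},{"linear":[-0.2,-0.6,0],"twist":-0.2,"gripper":0},{"linear":[-0.3,-1,0],"twist":-0.3,"gripper":0},{"linear":[-0.3,-1,0],"twist":-0.37,"gripper":0}]'
python3 -m inch '[{"linear":[-0.05,-0.3,0],"twist":0,"gripper":0},{"linear":[-0.1,-0.6,0],"twist":0,"gripper":0},{"linear":[-0.1,-1,0],"twist":0,"gripper":0},{"linear":[-0.1,-1,0],"twist":0,"gripper":0},{"linear":[-0.1,-1,0],"twist":0,"gripper":0}]'
```

```text
time: 4.35
tool_pos: [0.6094, 0.2097, 0.1917]
ee_rot: [-3.14, 0.016, -2.822]
wrist_force: [1.1, 0.1, 1.4]
width: 0.0006
time: 4.85
tool_pos: [0.5747, 0.1033, 0.2423]
ee_rot: [-3.138, 0.0, 3.138]
wrist_force: [1.7, 0.8, -0.1]
width: 0.0004
time: 5.18
tool_pos: [0.5447, 0.0033, 0.2419]
ee_rot: [-3.138, 0.001, 2.824]
wrist_force: [0.0, 0.5, 0.5]
width: 0.0003
time: 5.52
tool_pos: [0.5145, -0.0965, 0.2416]
ee_rot: [-3.138, 0.002, 2.435]
wrist_force: [0.2, 0.2, 0.0]
width: 0.0005
time: 5.93
tool_pos: [0.5058, -0.1924, 0.2411]
ee_rot: [3.141, -0.001, 2.443]
wrist_force: [0.5, 0.6, 0.4]
width: -0.0001
```

```bash
python3 -m inch '[{"linear":[-0.05,-0.34,0],"twist":0,"gripper":0},{"linear":[-0.05,-0.34,-0.3],"twist":0,"gripper":0},{"linear":[-0.05,-0.34,-0.6],"twist":0,"gripper":0},{"linear":[-0.05,-0.34,-0.9],"twist":0,"gripper":0},{"linear":[-0.05,-0.34,-0.9],"twist":0,"gripper":0},{"linear":[-0.05,-0.34,-0.9],"twist":0,"gripper":0}]'
python3 - <<'E'
from h import *
s=snap('side','s5')
cv2.imwrite('pics/c5.png',cv2.resize(s['image'][150:340,220:400,::-1],None,fx=3,fy=3,interpolation=2))
s=snap('top','t5')
cv2.imwrite('pics/d5.png',s['image'][...,::-1])
E
```

```text
time: 6.43
tool_pos: [0.5003, -0.2232, 0.15]
ee_rot: [-3.141, -0.004, 2.448]
wrist_force: [0.0, 0.2, 0.4]
width: 0.0002
```

View pics/c5.png

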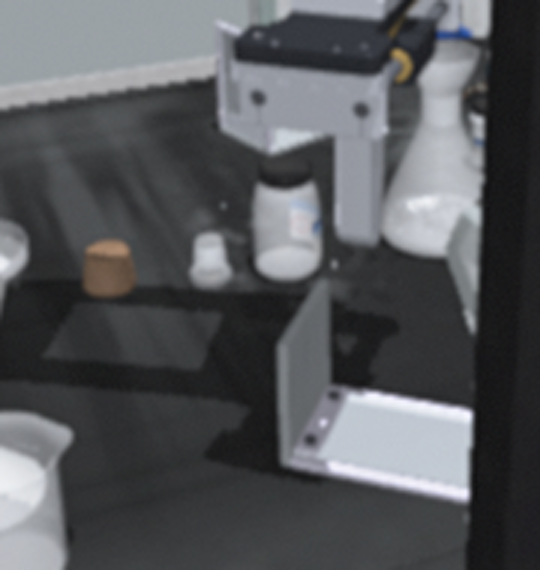

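View pics/d5.png

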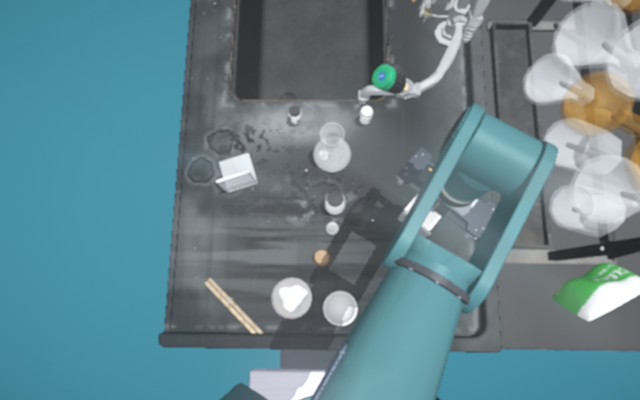

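The low screen is still standing, at top pixel (237,172). In the side view the tool tip at crop (358,243) is above and behind the tall screen's foot. Tool position puts it about 30 mm behind the foot face. Descending.

```bash
python3 -m inch '[{"linear":[0,0,-0.25],"twist":0,"gripper":0},{"linear":[0,-0.03,-0.5],"twist":0,"gripper":0},{"linear":[0,-0.03,-0.69],"twist":0,"gripper":0},{"linear":[0,-0.03,-0.69],"twist":0,"gripper":0},{"linear":[0,-0.03,-0.69],"twist":0,"gripper":0}]'
python3 - <<'E'
from h import *
s=snap('side','s6')
cv2.imwrite('pics/c6.png',cv2.resize(s['image'][150:340,220:400,::-1],None,fx=3,fy=3,interpolation=2))
E
```

```text
time: 6.95
tool_pos: [0.5018, -0.2282, 0.0841]
ee_rot: [3.141, 0.002, 2.446]
wrist_force: [0.1, -0.2, 0.6]
width: 0.0004
```

View pics/c6.png

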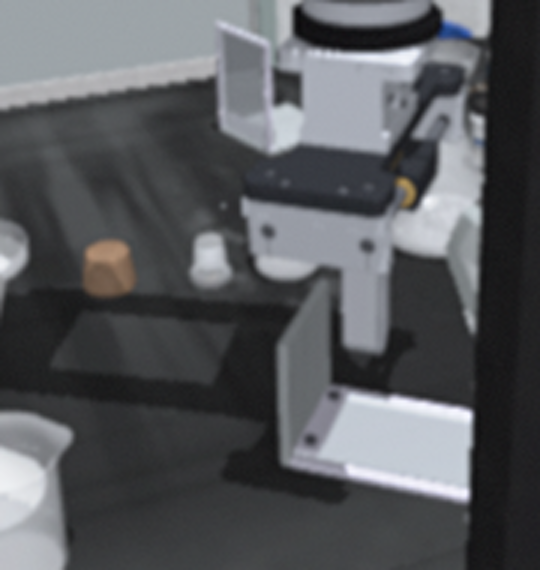

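The fingertips at crop (365,350) are just behind the tall screen's upright foot, above its panel. Pushing along (-0.77, 0.64).

```bash
python3 -m inch '[{"linear":[-0.05,0.04,0],"twist":0,"gripper":0},{"linear":[-0.10,0.08,-0.02],"twist":0,"gripper":0},{"linear":[-0.14,0.12,-0.03],"twist":0,"gripper":0},{"linear":[-0.18,0.15,-0.03],"twist":0,"gripper":0},{"linear":[-0.21,0.17,-0.03],"twist":0,"gripper":0},{"linear":[-0.24,0.20,-0.03],"twist":0,"gripper":0},{"linear":[-0.27,0.22,-0.03],"twist":0,"gripper":0},{"linear":[-0.30,0.25,-0.03],"twist":0,"gripper":0}]'
python3 - <<'E'
from h import *
s=snap('side','s7')
cv2.imwrite('pics/c7.png',cv2.resize(s['image'][150:340,220:400,::-1],None,fx=3,fy=3,interpolation=2))
E
```

```text
time: 7.67
tool_pos: [0.4706, -0.203, 0.0795]
ee_rot: [3.142, 0.0, 2.446]
wrist_force: [0.1, -0.9, -0.3]
width: 0.0005
```

View pics/c7.png

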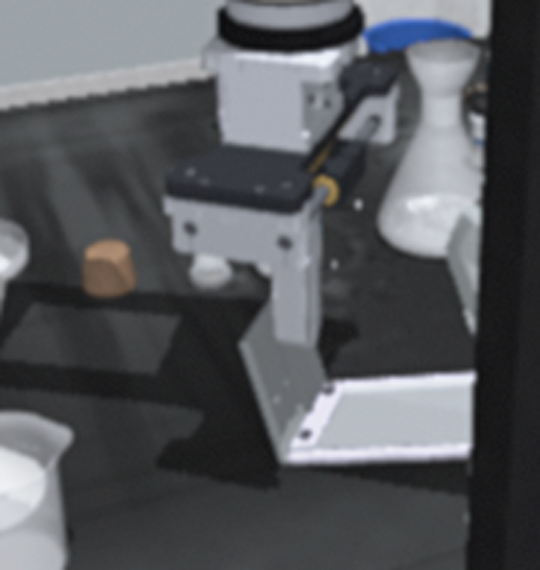

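The tall screen is tipping cleanly too. Continuing.

```bash
python3 -m inch '[{"linear":[-0.04,0.03,0],"twist":0,"gripper":0},{"linear":[-0.08,0.07,0],"twist":0,"gripper":0},{"linear":[-0.12,0.10,0],"twist":0,"gripper":0},{"linear":[-0.16,0.13,0],"twist":0,"gripper":0},{"linear":[-0.20,0.17,0],"twist":0,"gripper":0},{"linear":[-0.24,0.20,0],"twist":0,"gripper":0},{"linear":[-0.28,0.23,0],"twist":0,"gripper":0},{"linear":[-0.32,0.27,0],"twist":0,"gripper":0},{"linear":[-0.36,0.30,0],"twist":0,"gripper":0},{"linear":[-0.36,0.30,0],"twist":0,"gripper":0}]'
python3 - <<'E'
from h import *
s=snap('side','s8')
cv2.imwrite('pics/c8.png',cv2.resize(s['image'][150:340,220:400,::-1],None,fx=3,fy=3,interpolation=2))
E
```

```text
time: 8.55
tool_pos: [0.4342, -0.1725, 0.0794]
ee_rot: [3.142, -0.001, 2.446]
wrist_force: [0.3, -0.2, -1.6]
width: 0.001
```

View pics/c8.png

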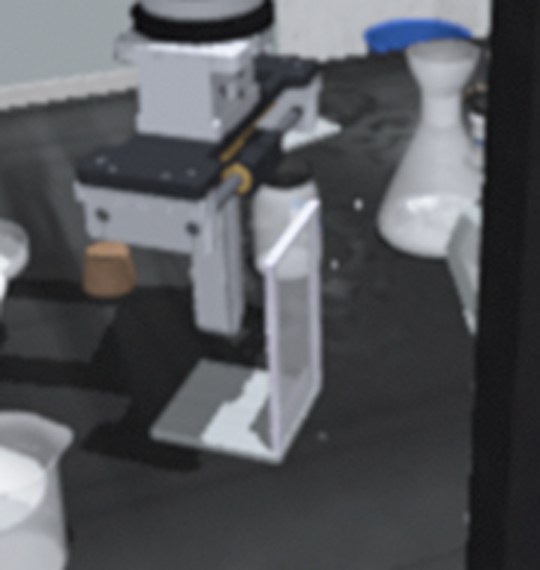

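It's standing, with the foot flat at crop (220,410). I'll lift straight up and then back off to see both screens.

```bash
python3 -m inch '[{"linear":[0,0,0.25],"twist":0,"gripper":0},{"linear":[0,0,0.6],"twist":0,"gripper":0},{"linear":[0,0,1],"twist":0,"gripper":0},{"linear":[0,0,1],"twist":0,"gripper":0}]'
python3 -m inch '[{"linear":[0,0,0.4],"twist":0,"gripper":0},{"linear":[0,0,0.8],"twist":0,"gripper":0},{"linear":[-0.2,0.3,1],"twist":0,"gripper":0},{"linear":[-0.5,0.6,1],"twist":0,"gripper":0},{"linear":[-0.7,1,1],"twist":0,"gripper":0},{"linear":[-0.7,1,1],"twist":0,"gripper":0}]'
python3 -m inch '[{"linear":[0,0.4,0],"twist":0,"gripper":0},{"linear":[0,0.8,0],"twist":0,"gripper":0},{"linear":[0,1,0],"twist":0,"gripper":0},{"linear":[0,1,0],"twist":0,"gripper":0},{"linear":[0,1,0],"twist":0,"gripper":0}]'
python3 - <<'E'
from h import *
snap('side','s9')
s=snap('top','t9'); im=s['image'][:,:,::-1]
a=cv2.resize(im[140:220,200:280],None,fx=5,fy=5,interpolation=2);b=cv2.resize(im[185:265,370:450],None,fx=5,fy=5,interpolation=2)
cv2.imwrite('pics/c9.png',np.hstack([a,b]))
E
```

```text
time: 8.93
tool_pos: [0.4388, -0.1753, 0.1883]
ee_rot: [3.139, 0.015, 2.446]
wrist_force: [2.0, -0.6, 1.5]
width: 0.0005
time: 9.43
tool_pos: [0.3631, -0.0697, 0.2812]
ee_rot: [3.139, 0.002, 2.449]
wrist_force: [0.6, -0.8, 0.7]
width: -0.0
time: 9.85
tool_pos: [0.3653, 0.027, 0.2794]
ee_rot: [-3.141, 0.001, 2.448]
wrist_force: [-0.4, -0.4, -0.2]
width: 0.0005
```

View pics/t9.png

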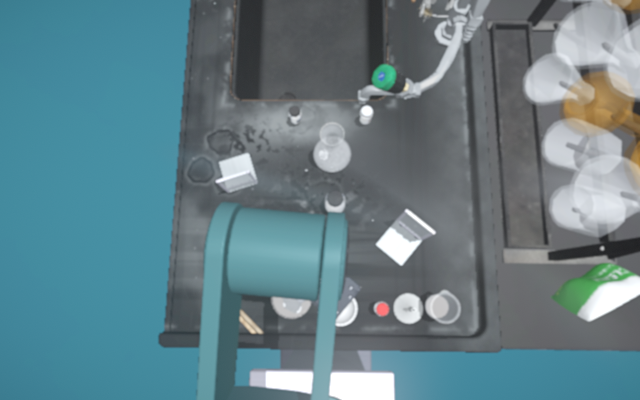

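View pics/c9.png

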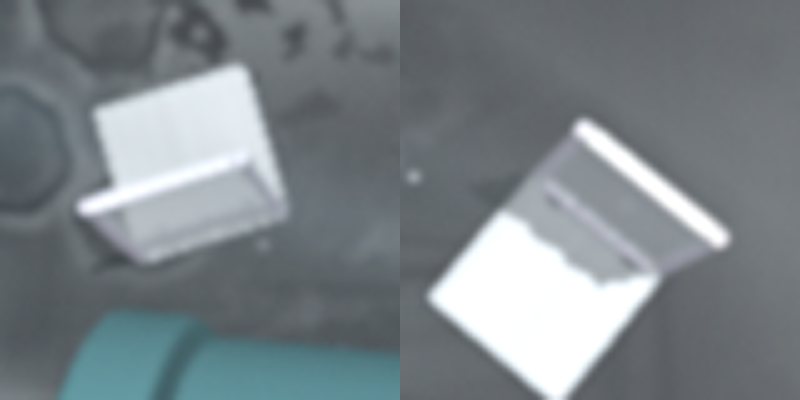

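View pics/s9.png

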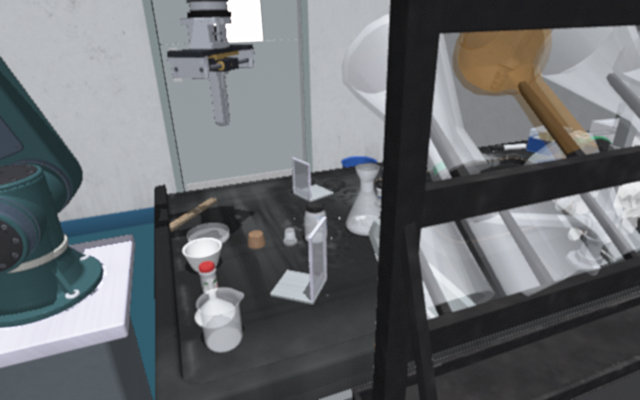

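Both screens stand in both views. A numeric check of tilt, heel shift and bystanders:

```bash
python3 - <<'E'
from h import *
from scipy.optimize import least_squares
s=load('t9');h=.0375
def run(o,H,h0):
    def f(q):
        x,y,th,ti=q; d=np.array([np.cos(th),np.sin(th)]);n=np.array([-d[1],d[0]])
        # tilt about heel: positive leans panel toward foot
        P=[np.r_[np.array([x,y])+(a*np.cos(ti)+z*np.sin(ti) if z>.05 else a)*d+b*n,z] for _,_,a,b,z in o]
        return (proj(s,P)-np.array([p[:2] for p in o])).ravel()
    r=min((least_squares(f,[.5,0,t,0]) for t in np.arange(0,6.3,.7)),key=lambda r:r.cost)
    print(r.x,np.degrees(r.x[2]),r.fun.round(1),'shift',np.hypot(*(r.x[:2]-h0)))
run([(216,181.6,.0025,h,.105),(250.4,171,.0025,-h,.105),(219.6,162,.08,h,.006),(249,153.6,.08,-h,.006),(229,192.4,0,h,0),(257.6,182.4,0,-h,0)],.105,[.5637,.1930])
run([(406,209.4,.0025,-h,.13),(435.4,233.4,.0025,h,.13),(376,244,.08,-h,.006),(402,264.6,.08,h,.006)],.13,[.4693,-.2038])
a=load('t0')['image'].astype(int);b=s['image'].astype(int)
print(abs(a-b)[120:215,310:355].mean())
c=load('s0')['image'].astype(int);e=load('s9')['image'].astype(int)
print(abs(c-e)[225:250,245:300].mean(),abs(c-e)[155:235,348:380].mean()); print(robot.get_obs()['time'])
E
```

```text
[ 5.65555751e-01  1.93688247e-01  6.60378663e+00 -2.58140974e-03] 378.3691025939276 [ 0.8 -0.2 -0.5  0.1 -0.3 -0.3 -0.2 -1.1 -0.5  0.4  0.7  1. ] shift 0.001979266209215764
[ 0.47060191 -0.2045346   2.44767501  0.00528161] 140.24144742730104 [ 0.1  0.3 -0.3 -0.4  0.4 -0.2 -0.2  0.3] shift 0.0014948593888270583
12.133333333333333
1.4998787878787878 2.117447916666667
9.95
```

```bash
python3 -c "
from bench import robot; print(robot.close_job())"
```

```text
the job is handed in; nothing more can be done
None
```

Both splash screens are standing upright on their feet again, and I handed the job in at about 10 s of the 48 s allowed. I pushed each foot over near its free edge with the closed fingertips, and the readings after each push showed no force above about 2 N.

My last checks, from the final camera images:

| Screen | Tilt from vertical (limit 0.06 rad) | Heel shift (limit 50 mm) |
|---|---|---|
| Low | about 0.003 rad | about 2 mm |
| Tall | about 0.005 rad | about 1.5 mm |

- **Bystanders:** the bung, stopper and flask look unchanged in the side view, comparing first and last pictures. The bottle was partly hidden there by the tall screen, but still stood in its place in the top view.
- **One check that disagreed:** the top-view comparison of the strip with the flask and bottle showed a larger difference. I put this down to the arm or its shadow reaching into that part of the picture, and did not confirm it separately.
- **Arm:** it was well clear of everything at hand-in, with the fingertips about 0.26 m above the bench.

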